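Gauge the contact gap and hold the test lever level

ROBOT

A 6-joint arm with a two-finger parallel gripper is mounted at the origin on the work surface. World frame = base frame: x ahead of the robot, y to its left, z up, the work surface at z = 0. Lengths are in m, angles in rad, forces in N, time in s.
With the tool pointing down it reaches from about 0.25 to 0.725 m from the base axis. Payload 4 kg.
Tool frame: the origin (TCP) lies midway between the tips of the shut fingers; the grasp point (between the pads) lies bot.pinch_z behind it (bot.pinch_z is the distance from the TCP to the grasp point, in m); z points along the fingers, y is the direction in which the jaws open and shut (so a half turn about z gives the same grasp; the last joint's range is limited). The gripper opens to 85 mm and grips with 20 to 120 N. Pads are 22 mm wide; open, the fingers measure 114 mm over their backs; the gripper's body (76 mm by 85 mm) begins 54 mm behind the grasp point. The pads swing forward as they close: fully open they stand 13 mm farther back than shut.
Start: joints at [1.289, 0.241, 0.005, 1.335, 0, 1.571], TCP at [0.139, 0.48, 0.231] pointing down, gripper open.
Joint ranges: [-2.72, 2.72], [-1.05, 1.87], [-1.09, 1.28], [-1.99, 2.15], [-1.42, 1.44], [-3.14, 3.14]. Speed limits (rad/s): [2.79, 2.79, 3.14, 3.14, 3.14, 3.14].

INTERFACE

Orientations are given as a unit quaternion [x, y, z, w].
In Python, from workcell import bot gives the robot as it stands. The module is installed in compiled form; this text tells all that it offers.
- The arm moves only by the tool move_arm, never from a script. Its argument "series" is a list that holds one entry, the list of rows, each a list of 7 numbers: the shift along the world's x, y, z in cm, then the turn, a rotation vector about the world's x, y, z in degrees, then the opening, from 0 (shut) to 1 (fully open). A call has exactly 5 rows; each row shifts and turns the pose as measured when the row begins; what a row does not reach is not made up. A row lasts 1/10 s, in which the tool goes at most 50 mm and 8.59 degrees, less where a joint would pass 70% of its speed; a pose out of reach is approached as far as the arm can. A call with a gripper value outside its range is refused whole. The fingers move at their own pace and stop on an object; the grip force is fixed at half the most. Time passes only in rows, so rows that do not move let the fingers close, or fill a call up. It gives the time, the measured TCP pose, the force and the opening at its end, in the units of the state.
- bot.get_obs(): the state, without advancing time (a new reading comes with each control period).
- bot.camera(name): name is "scene" or "top" or "wrist"; returns (picture, depth): 384x512x3 uint8, red, green, blue; 384x512 float32, m along the optical axis (not along the pixel's ray), 0 where there is no reading.
- bot.camera_info(name): a dict with "vfov" (degrees; the focal length in pixels is half the picture's height over the tangent of half this angle, whatever the lens; pixels are square), "cx", "cy" (the principal point, pixels), "cam_to_world" (4x4, takes a point from camera to world coordinates); the wrist camera has in their place "tool_from_camera" (4x4, takes a point from camera to tool coordinates, whose origin is the TCP and whose axes are the flange's). Camera axes: x right, y down, z forward; pixel columns grow to the right and rows downward; lengths in m; the calibration is good to about 2 mm. A picture is of the moment at which its call begins: read the wrist's pose just before it. camera_info takes no time and is no camera call.
- bot.job_done(): hands the job in, once; it reports no verdict.
Trained networks look in the newest picture that a camera, given by its name, has taken for a name from the list of things; names that differ only in an ending like _2 or _b are one class to them, and where a whole thing is asked for, a point or a joint stands for the part that bears it (a point fixed in the world has none). Each returns a list of dicts, best first, with "confidence" (0 to 1); they miss things now and then, are a little off and sometimes report something else, mostly with a low value. They report only what shows in the picture. A call takes as long as a camera call. They do not tell look-alikes from the thing itself.
- bot.find_in(camera, target): "at" ([x, y, z] in m, in world coordinates, good to about 4 mm: the middle of the surface that is visible of it).
The state is a dict: "clock": time; "joint_pos": joint angles; "joint_vel": joint speeds; "tau": joint torques, N m; "eef_pos": TCP position; "tool_rot": TCP orientation; "ft_force": force on the tool from outside, world axes, zero at the start; "ft_torque": the same for the moment, N m; "grip_width": finger opening in m.
Only numpy, scipy, OpenCV 4.12 (cv2) and the standard library are available. Lean on these libraries where they do the work, as an engineer would, in place of code of your own. Each camera call takes 0.05 s, during which the arm holds its last target.

TASK

Take the gauge with the flat rectangular grip out of the wooden stand, push its blade down into the slot of the metal block on the gap tester until it is fully home, and let go of it. Then press the tester's spring-loaded lever down with your fingertips (its rubber paddle is the place to press) until it is level and keep it there, never pushing it on through to its bottom stop; finish while still holding it level. Leave the knob gauge in the stand and the other things on the bench alone.

Things in the scene. Friction and masses are not known exactly. Their poses are not given: they have to be found in the camera images.
- tester: Gap tester, fixed: dark steel base plate 12 mm thick, 130 mm along x, from y -160 to +120 mm; origin on the bench under the lever's pivot. At y +60 a metal block 70 x 80 mm, top at 60 mm, holds the slot. At y 0 the pivot, 55 mm high, between grey cheeks (68 mm high, 52 mm over both); the lever points to -y. A low black switch box (26 mm high) stands beside it.
- gap (a point): Centre of the mouth of the slot, at the top of the metal block (60 mm above the bench); axes as the tester's. The slot is 6.5 mm wide along x, 28 mm long along y, 44 mm deep, straight down, with a 2.5 mm chamfer at the mouth.
- index (a point): Top of the thin steel index post (12 x 6 mm) on the tester beyond the paddle, at tester y -147 mm, 64 mm above the bench: the same height as the top of the paddle when the lever is level.
- lever (a joint): Tilt of the spring lever, rad: 0 = released, sloping up by 0.35 rad (20 degrees) from pivot to paddle; 0.35 = level; 0.61 = bottom stop. Pressing the paddle down raises the value; the spring returns it to 0. Pressing takes about 2.5 N to start, 5 to 6 N at level, 7 to 8 N at the bottom.
- handle: The lever itself: a steel bar 22 mm wide and 10 mm thick with a black rubber paddle at its end, 40 mm wide along x, 36 mm along the lever, 14 mm thick, to press on from above. The origin lies on the pivot axis, 55 mm above the bench, not on the paddle: for that use point paddle_top.
- paddle_top (a point): Centre of the paddle's upper face, 100 mm from the pivot along the lever. Released it is at tester y = -91 mm and 98 mm above the bench; with the lever level at tester y = -100 mm and 64 mm above the bench; at the bottom stop 38 mm above the bench.
- stand: Wooden gauge stand, fixed to the bench, 70 (x) x 180 (y) x 50 mm high, origin at the centre of its underside. Two slots in its top at y = -50 and +50 mm, each 7 x 29 mm and 45 mm deep, hold the two gauges upright; which gauge is in which slot varies.
- flat_gauge: The gauge to use, upright in the stand: black rectangular grip 14 mm thick (x), 44 wide (y), 50 high, above a steel blade 4 mm thick (x), 24 wide (y), 40 long (last 4 mm 2.5 x 18). Origin at the centre of the grip's underside (shoulders, where the blade begins), z up. Home, the shoulders rest on the block and the origin is at point gap, either way round. About 80 g.
- knob_gauge: The other gauge, to be left in the stand: same blade, but its grip is a 10 mm high bar with a round knob of 38 mm diameter on it, 50 mm high in all. Origin as for flat_gauge.
- bottle: Bystander: white plastic bottle, 56 mm diameter, 140 mm tall, origin under its centre.
- screwdriver: Bystander: screwdriver lying on the bench.
- tape_roll: Bystander: roll of tape lying flat, 90 mm diameter, 25 mm high, origin under its centre.
Mind the look-alikes: they are no part of the job. What is meant by the flat_gauge is not yellow, and is the larger of those in its own colour.

How it is judged:
On the way, in this order (a step that is already met when the one before it is completed fails the run):
1. the flat-grip gauge is fully home in the tester's slot and let go (z of flat_gauge in the frame of gap between -0.003 and 0.003 m and horizontal distance between flat_gauge and gap below 0.006 m and angle between flat_gauge's own z axis and vertical below 0.08 rad and contact force between flat_gauge and the fingers below 0.1 N), for 0.3 s.
2. the lever is held level by the fingers (value of joint lever between 0.26 and 0.44 rad and contact force between handle and the fingers above 2 N), for 0.5 s.
At the end, for the whole second after the job is handed in: The flat-grip gauge stands free in the tester's slot, shoulders within 3 mm of the block's top, centred within 6 mm, upright within 0.08 rad; and the lever stays within 0.09 rad (5 degrees) of level (joint 0.26 to 0.44) with the fingers pressing on the lever by more than 2 N (all of step 1 and all of step 2 and linear speed of flat_gauge below 0.02 m/s); the arm keeps its last pose, push and grip.
It fails at once if the lever is pushed through towards its bottom stop (joint above 0.54) (value of joint lever above 0.54 rad).
It fails at once if the knob gauge is taken or displaced by more than 15 mm (distance of knob_gauge from where it was at the start of the episode above 0.015 m).
It fails at once if another thing on the bench is moved by more than 30 mm (distance of any of bottle, screwdriver, tape_roll from where it was at the start of the episode above 0.03 m).
It also fails if it takes over 48 s, if anything falls off the work surface, if the arm or the gripper's body presses on something with over 40 N, if the wrist force passes 120 N, or if a joint passes its speed limit or range.

## Working session

There is one attempt and no reset: what is moved stays moved. The work goes in short steps, Python scripts to look and compute and a tool call to move; the robot and the scene stay as the last step left them, time stands still between calls to the robot, and variables do not carry over. Pictures are saved under pics/ and viewed, and the job is handed in when it is done.

Besides the shell and the picture viewer there is one more tool, called as name([rows], argument=value, ...), one row to a line, values as JSON. move_arm: Moves the arm, as the interface text tells. Its arguments: {"type":"object","properties":{"series":{"type":"array","items":{"type":"array","items":{"type":"array","items":{"type":"number"}}}}},"required":["series"]}

```bash
mkdir -p pics
cat > h.py <<'E'
import numpy as np, cv2
from workcell import bot
from scipy.spatial.transform import Rotation as R
def info(n):
    i=bot.camera_info(n); f=192/np.tan(np.radians(i['vfov'])/2); return f,i
def shot(n,fn):
    o=bot.get_obs()
    p,d=bot.camera(n); cv2.imwrite('pics/'+fn+'.png',p[:,:,::-1]); np.save('pics/'+fn+'.npy',d)
    f,i=info(n)
    if 'cam_to_world' in i: T=np.array(i['cam_to_world'])
    else:
        W=np.eye(4);W[:3,:3]=R.from_quat(o['tool_rot']).as_matrix();W[:3,3]=o['eef_pos'];T=W@np.array(i['tool_from_camera'])
    np.savez('pics/'+fn+'_c.npz',T=T,f=f,cx=i['cx'],cy=i['cy'])
    return p,d
def cloud(fn):
    d=np.load('pics/'+fn+'.npy');c=np.load('pics/'+fn+'_c.npz')
    v,u=np.mgrid[:384,:512]
    P=np.stack([(u-c['cx'])/c['f']*d,(v-c['cy'])/c['f']*d,d],-1)
    P=P@c['T'][:3,:3].T+c['T'][:3,3]; P[d==0]=np.nan
    return P
E
python3 - <<'E'
from h import *
o=bot.get_obs();print(o); print(bot.pinch_z)
for n in('top','scene','wrist'):
    shot(n,n+'0'); print(n,info(n))
    for t in ('tester','flat_gauge','knob_gauge','stand','handle','bottle','screwdriver','tape_roll'):
        if n!='wrist': print(t,[(np.round(x['at'],3),round(x['confidence'],2)) for x in bot.find_in(n,t)][:4])
print(bot.get_obs()['clock'])
E
```

```text
{'clock': 0.0, 'joint_pos': array([ 1.28897879e+00,  2.41414758e-01,  3.72004372e-03,  1.33523761e+00,
       -8.49441590e-06,  1.57078948e+00]), 'joint_vel': array([ 6.98058749e-04,  7.54520640e-04,  6.12471040e-04, -1.26467379e-03,
        4.26615184e-05,  7.93863925e-04]), 'tau': array([ 8.48774216e-04, -3.72319043e+01,  2.52407777e+01,  1.68503128e-02,
        1.25710553e-04, -1.80209490e-06]), 'eef_pos': array([0.13887275, 0.47965095, 0.23041051]), 'tool_rot': array([ 1.40439460e-01,  9.90088692e-01, -1.05801038e-03, -1.45791503e-04]), 'ft_force': array([-0.80524108, -0.35009507,  0.62534161]), 'ft_torque': array([ 0.05411325, -0.05552239, -0.00062018]), 'grip_width': 0.08517742265312961}
0.0187
top (np.float64(357.09246148975), {'vfov': 56.53169401345427, 'cx': 252.61291887634843, 'cy': 191.15107476054342, 'cam_to_world': array([[ 0.00172407, -0.9912815 ,  0.13174983,  0.4538926 ],
       [-0.99964463, -0.0052132 , -0.02614273, -0.03458787],
       [ 0.02660165, -0.13165793, -0.99093821,  1.17845774],
       [ 0.        ,  0.        ,  0.        ,  1.        ]])})
tester [(arra
[... 1089 characters left out ...]
6]), 0.7)]
stand [(array([0.484, 0.259, 0.049]), 0.57)]
handle [(array([ 0.558, -0.197,  0.078]), 0.71), (array([0.456, 0.203, 0.081]), 0.17)]
bottle [(array([0.766, 0.214, 0.086]), 0.75)]
screwdriver []
tape_roll []
wrist (np.float64(273.795654244801), {'vfov': 70.08034154880855, 'cx': 259.6109392557956, 'cy': 192.45268389983644, 'tool_from_camera': array([[ 1.92208545e-04, -9.49629429e-01, -3.13375033e-01,
         8.06491939e-02],
       [ 9.99999902e-01,  5.71549805e-05,  4.40151447e-04,
         3.85000835e-05],
       [-4.00069823e-04, -3.13375087e-01,  9.49629346e-01,
        -1.43212146e-01],
       [ 0.00000000e+00,  0.00000000e+00,  0.00000000e+00,
         1.00000000e+00]])})
0.95
```

View pics/top0.png

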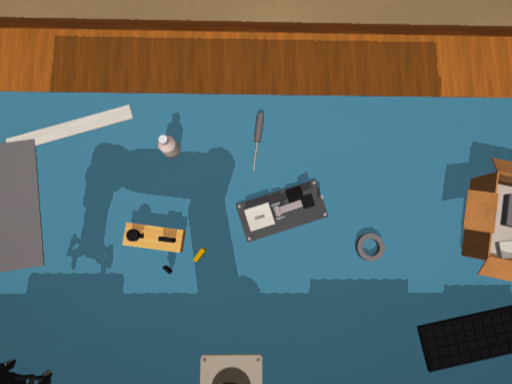

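View pics/scene0.png

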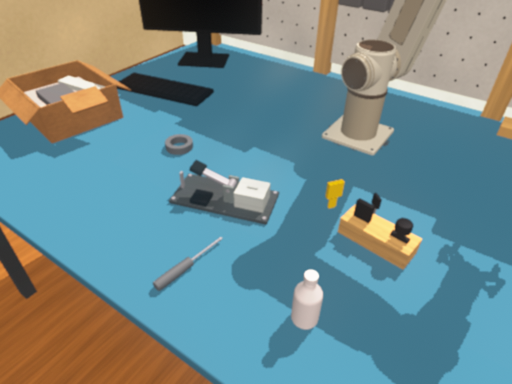

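Run:
```python
from h import *
P=cloud('top0');im=cv2.imread('pics/top0.png')
# list height histograms in table
def comp(mask,name,mn=25):
    n,l,s,c=cv2.connectedComponentsWithStats(mask.astype('uint8'))
    for k in range(1,n):
        if s[k,4]>=mn:
            q=P[l==k]; print(name,s[k],'med',np.round(np.nanmedian(q,0),3),'min',np.round(np.nanmin(q,0),3),'max',np.round(np.nanmax(q,0),3), im[l==k].mean(0).round())
            r=cv2.minAreaRect(q[:,:2].astype('float32')*1000);print('   rect',np.round(r[0],1),np.round(r[1],1),round(r[2],1))
z=P[...,2]
comp((z>.085)&(z<.15),'85-150')
comp((z>.056)&(z<.065),'60')
comp((z>.046)&(z<.054),'50')
comp((z>.008)&(z<.016),'12',200)
```

```text
85-150 [158 135  18  18 242] med [0.74  0.202 0.102] min [0.72  0.179 0.085] max [0.771 0.232 0.143] [174. 178. 193.]
   rect [743.5 204.6] [46.5 53.5] 31.5
85-150 [ 463  158   49  124 2942] med [ 0.507 -0.768  0.121] min [ 0.328 -0.88   0.085] max [ 0.709 -0.694  0.15 ] [ 71. 111. 158.]
   rect [ 524.  -782.7] [168.9 377.4] 84.0
85-150 [297 194  18  15 174] med [ 0.566 -0.227  0.097] min [ 0.547 -0.251  0.085] max [ 0.589 -0.2    0.107] [48. 50. 53.]
   rect [ 566.3 -223.1] [39.5 49. ] 15.7
85-150 [502 194  10  33 278] med [ 0.539 -0.85   0.101] min [ 0.494 -0.862  0.085] max [ 0.594 -0.836  0.11 ] [77. 77. 82.]
   rect [ 544.1 -851.4] [20.7 99.5] 83.0
85-150 [126 229  14  13 137] med [0.464 0.294 0.099] min [0.446 0.278 0.087] max [0.482 0.314 0.104] [34. 40. 47.]
   rect [464.1 295.6] [36.2 35.3] 35.0
85-150 [158 237  16   6  77] med [0.449 0.197 0.099] min [0.443 0.176 0.085] max [0.458 0.219 0.104] [40. 54. 66.]
   rect [450.8 197.4] [44.  13.9] 83.0
85-150 [193 248  12  15  70] med [0.405 0.099 0.09 ] min [0.384 0.082 0.085] max [0.426 0.115 0.095] [  9. 149. 188.]
   rect [404
[... 605 characters left out ...]
  0.065] [138. 137. 148.]
   rect [ 541.  -143.3] [35.8 25.8] 20.2
60 [162 266   9   8  28] med [0.359 0.2   0.058] min [0.349 0.187 0.056] max [0.37  0.213 0.062] [62. 54. 41.]
   rect [358.2 200.3] [26.5  9.1] 47.3
50 [122 223  61  30 998] med [0.455 0.242 0.05 ] min [0.412 0.156 0.046] max [0.502 0.341 0.054] [ 94. 163. 210.]
   rect [457.2 247.3] [180.8  69.7] 82.6
12 [ 236  180   92   63 1892] med [ 0.541 -0.169  0.012] min [ 0.443 -0.31   0.008] max [ 0.648 -0.011  0.016] [81. 81. 81.]
   rect [ 547.5 -160.1] [133.7 279.8] 17.9
12 [ 200  355   62   29 1213] med [0.065 0.004 0.011] min [ 0.013 -0.092  0.008] max [0.097 0.097 0.016] [136. 153. 167.]
   rect [54.7  2.2] [189.5  83.3] 89.7
```

The flat gauge is the black one in the stand at about (450, 197). The yellow one at (405, 99) and the small black one at (359, 200) are look-alikes. The gap is at about (522, -84), with the tester yawed about 18° and the stand about -7.4°. I'll move above the gauge now.

move_arm([
  [[3.1, -2.8, 0, 0, 0, -8.2, 1], [3.1, -2.8, 0, 0, 0, -8.2, 1], [3.1, -2.8, 0, 0, 0, -8.2, 1], [3.1, -2.8, 0, 0, 0, -8.2, 1], [3.1, -2.8, 0, 0, 0, -8.2, 1]],
])

```text
clock: 1.45
eef_pos: [0.2948, 0.3396, 0.2311]
tool_rot: [0.485, 0.875, 0.002, 0.0]
ft_force: [1.9, 0.4, -0.2]
grip_width: 0.0853
```

move_arm([
  [[3.1, -2.8, 0, 0, 0, -8.2, 1], [3.1, -2.8, 0, 0, 0, -8.2, 1], [3.1, -2.8, 0, 0, 0, -8.2, 1], [3.1, -2.8, 0, 0, 0, -8.2, 1], [3.1, -2.8, 0, 0, 0, -8.2, 1]],
])

```text
clock: 1.95
eef_pos: [0.4555, 0.1931, 0.2323]
tool_rot: [0.77, 0.638, 0.003, 0.001]
ft_force: [0.8, 2.2, 0.1]
grip_width: 0.085
```

```bash
cat >> h.py <<'E'
def st():
    o=bot.get_obs();M=R.from_quat(o['tool_rot']).as_matrix()
    print('t',round(o['clock'],2),'pos',np.round(o['eef_pos']*1000,1),'toolY yaw',round(np.degrees(np.arctan2(M[1,1],M[0,1])),2),'z',np.round(M[:,2],4),'F',np.round(o['ft_force'],1),'w',round(o['grip_width']*1000,1),'j',np.round(o['joint_pos'],2))
def rect(P,mask,im,mn=25):
    n,l,s,c=cv2.connectedComponentsWithStats(mask.astype('uint8'))
    for k in range(1,n):
        if s[k,4]>=mn:
            q=P[l==k];r=cv2.minAreaRect(q[:,:2].astype('float32')*1000)
            print(s[k],'med',np.round(np.nanmedian(q,0)*1000,1),'rect',np.round(r[0],1),np.round(r[1],1),round(r[2],1),im[l==k].mean(0).round())
E
python3 - <<'E'
from h import *
st();p,d=shot('wrist','w1');st()
P=cloud('w1');z=P[...,2]
rect(P,(z>.093)&(z<.108),p);rect(P,(z>.045)&(z<.055),p,200)
E
```

```text
t 1.95 pos [455.5 193.1 232.3] toolY yaw -10.74 z [ 0.0064  0.0022 -1.    ] F [0.8 2.2 0.1] w 85.0 j [ 0.4   0.22 -0.01  1.33 -0.    2.16]
t 2.0 pos [460.1 189.  232.1] toolY yaw -11.33 z [ 0.0106 -0.0014 -0.9999] F [ 4.4 -1.3  0.7] w 85.5 j [ 0.39  0.23 -0.01  1.32 -0.01  2.16]
[ 228   56   40   43 1338] med [463.9 296.4 100.4] rect [464.1 296.4] [36.6 36.9] 79.4 [57. 48. 40.]
[246 159  16  42 548] med [451.1 199.  100.4] rect [450.9 197.5] [44.1 14. ] 82.5 [71. 58. 44.]
[ 214   39   71  164 7691] med [459.7 251.6  50.6] rect [457.4 246.7] [180.6  70.1] 82.5 [231. 188. 107.]
[477  89  35  50 319] med [723.4 214.4  50.1] rect [729.8 211.1] [54.  22.5] 76.0 [134. 120. 113.]
[304 310  45  22 247] med [510.2 -46.6  50.1] rect [509.8 -46.6] [70.1  4.2] 17.1 [123. 117. 106.]
[  0 317  25  23 211] med [52.9 29.7 49.7] rect [51.3 30.5] [ 6.2 42.8] 29.4 [83. 72. 57.]
```

View pics/w1.png

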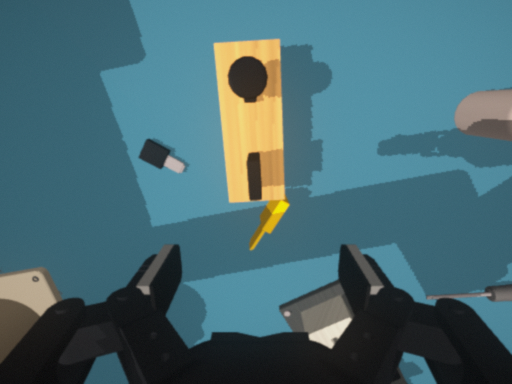

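The wrist view shows the flat gauge at (254,176) and the knob gauge at (248,78) in the stand. The gauge is at (450.9, 197.5) with yaw -7.5°. I'll align and descend part way.

move_arm([
  [[0, 0, 0, 0, 0, 0, 1], [-0.9, 0.8, -2, 0, 0, 3.5, 1], [0, 0, -3, 0, 0, 0, 1], [0, 0, -3, 0, 0, 0, 1], [0, 0, 0, 0, 0, 0, 1]],
])

```text
clock: 2.5
eef_pos: [0.4516, 0.1969, 0.1511]
tool_rot: [0.753, 0.658, 0.005, 0.004]
ft_force: [-1.6, 0.2, -1.3]
grip_width: 0.0856
```

Run:
```python
from h import *
st();p,d=shot('wrist','w2')
P=cloud('w2');z=P[...,2]
rect(P,(z>.093)&(z<.108),p);st()
```

```text
t 2.5 pos [451.6 196.9 151.1] toolY yaw -7.68 z [ 0.0135  0.0012 -0.9999] F [-1.6  0.2 -1.3] w 85.6 j [ 0.41  0.27 -0.18  1.12 -0.    2.12]
[ 229   40   57   62 2715] med [463.7 296.6 100.4] rect [463.9 296.4] [36.8 37.4] 38.4 [53. 43. 35.]
[249 183  19  56 992] med [451.1 200.4 100.4] rect [451.  197.7] [43.5 13.8] 81.8 [67. 54. 39.]
t 2.55 pos [453.  197.6 153.3] toolY yaw -7.68 z [ 0.0168  0.0026 -0.9999] F [0.4 0.2 0. ] w 85.3 j [ 0.41  0.27 -0.17  1.12 -0.    2.12]
```

move_arm([
  [[-0.2, 0, 0, -0.1, 0.9, 0, 1], [0, 0, -3, 0, 0, 0, 1], [0, 0, -3, 0, 0, 0, 1], [0, 0, -2.5, 0, 0, 0, 1], [0, 0, 0, 0, 0, 0, 1]],
])

```text
clock: 3.05
eef_pos: [0.4569, 0.2029, 0.0765]
tool_rot: [0.751, 0.66, 0.009, 0.002]
ft_force: [-0.7, -0.1, 0.7]
grip_width: 0.0855
```

Run:
```python
from h import *
st();p,d=shot('wrist','w3');st()
P=cloud('w3');z=P[...,2]
rect(P,(z>.093)&(z<.108),p)
```

```text
t 3.05 pos [456.9 202.9  76.5] toolY yaw -7.39 z [ 0.0152  0.0086 -0.9998] F [-0.7 -0.1  0.7] w 85.5 j [ 0.42  0.35 -0.27  0.93  0.    2.12]
t 3.1 pos [458.4 203.5  78.3] toolY yaw -7.39 z [ 0.0185  0.01   -0.9998] F [0.5 0.  0.9] w 85.2 j [ 0.42  0.35 -0.27  0.93  0.    2.12]
[ 203   16   92  100 6994] med [463.8 296.9 100.4] rect [463.7 296.5] [37.5 37.2] 22.4 [47. 38. 32.]
[ 237  234   28   80 2109] med [451.4 201.6 100.4] rect [450.9 198. ] [43.8 14. ] 82.6 [53. 42. 30.]
[141 244  40  54 700] med [413.3 216.2 101.5] rect [412.7 210.6] [14.3 22.6] 30.2 [44. 48. 49.]
[338 244  41  53 673] med [499.6 202.7 101.7] rect [500.2 199. ] [22.7 14.6] 45.2 [38. 43. 44.]
```

View pics/w3.png

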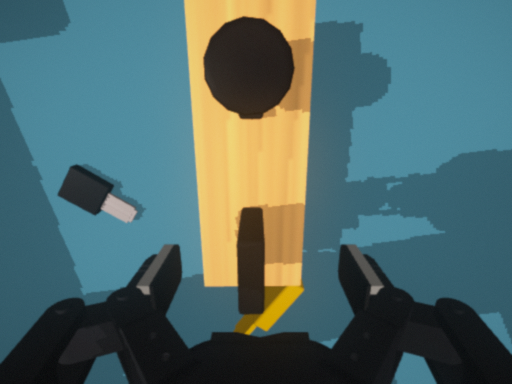

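The gauge is between the pads at (251,260), but the tool has drifted about 8 mm outward. I'll correct that and the tilt.

move_arm([
  [[-0.7, -0.5, 0, -0.6, 1.1, 0, 1], [0, 0, 0, 0, 0, 0, 1], [0, 0, -1.5, 0, 0, 0, 1], [0, 0, 0, 0, 0, 0, 1], [0, 0, 0, 0, 0, 0, 1]],
])

```text
clock: 3.6
eef_pos: [0.4568, 0.201, 0.0722]
tool_rot: [0.751, 0.66, 0.006, 0.002]
ft_force: [-0.2, 0.3, 0.6]
grip_width: 0.0861
```

Run:
```python
from h import *
st()
```

```text
t 3.6 pos [456.8 201.   72.2] toolY yaw -7.35 z [ 0.0108  0.0046 -0.9999] F [-0.2  0.3  0.6] w 86.1 j [ 0.41  0.36 -0.27  0.93 -0.    2.11]
```

move_arm([
  [[-0.6, -0.3, -1.0, -0.3, 0.6, 0, 1], [-0.3, -0.2, -0.5, -0.1, 0.3, 0, 1], [-0.2, -0.1, -0.3, -0.1, 0.2, 0, 1], [-0.1, -0.1, -0.2, 0, 0.1, 0, 1], [-0.1, 0, -0.1, 0, 0.1, 0, 1]],
])

```text
clock: 4.1
eef_pos: [0.4437, 0.1937, 0.0516]
tool_rot: [0.751, 0.66, -0.005, -0.002]
ft_force: [0.3, 0.4, 0.4]
grip_width: 0.0862
```

Run:
```python
from h import *
st()
```

```text
t 4.1 pos [443.7 193.7  51.6] toolY yaw -7.36 z [-0.0113 -0.0037 -0.9999] F [0.3 0.4 0.4] w 86.2 j [ 0.41  0.38 -0.31  0.89  0.    2.11]
```

move_arm([
  [[0.3, 0.2, 0.4, 0.1, -0.2, 0, 1], [0.2, 0.1, 0.3, 0.1, -0.2, 0, 1], [0.1, 0.1, 0.2, 0, -0.1, 0, 1], [0.1, 0, 0.1, 0, -0.1, 0, 1], [0, 0, 0, 0, 0, 0, 1]],
])

```text
clock: 4.6
eef_pos: [0.4519, 0.1985, 0.063]
tool_rot: [0.751, 0.66, 0.001, 0.0]
ft_force: [0.3, -1.0, 0.0]
grip_width: 0.0854
```

Run:
```python
from h import *
st();p,d=shot('wrist','w4');st()
P=cloud('w4');z=P[...,2]
rect(P,(z>.093)&(z<.108),p)
```

```text
t 4.6 pos [451.9 198.5  63. ] toolY yaw -7.35 z [ 1.2e-03  7.0e-04 -1.0e+00] F [ 0.3 -1.   0. ] w 85.4 j [ 0.41  0.37 -0.29  0.91  0.    2.11]
t 4.65 pos [451.9 198.4  62.9] toolY yaw -7.35 z [ 1.1e-03  6.0e-04 -1.0e+00] F [ 0.6 -0.3  0.1] w 85.2 j [ 0.41  0.37 -0.29  0.91  0.    2.11]
[ 206    0  105  105 8986] med [463.5 296.  100.5] rect [463.5 294.2] [33.4 37.7] 82.1 [39. 33. 29.]
[ 243  238   31   88 2572] med [451.2 201.8 100.4] rect [450.9 197.8] [44.4 14. ] 82.6 [49. 38. 26.]
[128 256  46  60 994] med [408.6 212.1 101. ] rect [402.7 205.1] [23.4 14.4] 82.9 [38. 42. 43.]
[346 256  47  60 996] med [495.2 198.7 101.2] rect [495.8 195. ] [22.7 14.8] 44.0 [37. 39. 39.]
```

move_arm([
  [[-0.1, 0, 0, 0, 0, 0, 0], [0, 0, 0, 0, 0, 0, 0], [0, 0, 0, 0, 0, 0, 0], [0, 0, 0, 0, 0, 0, 0], [0, 0, 0, 0, 0, 0, 0]],
])

```text
clock: 5.15
eef_pos: [0.4504, 0.1983, 0.0627]
tool_rot: [0.751, 0.66, 0.0, 0.0]
ft_force: [0.8, -0.5, 2.0]
grip_width: 0.0132
```

move_arm([
  [[0, 0, 0.2, 0, 0, 0, 0], [0, 0, 0.4, 0, 0, 0, 0], [0, 0, 0.6, 0, 0, 0, 0], [0, 0, 0.8, 0, 0, 0, 0], [0, 0, 0.8, 0, 0, 0, 0]],
])

```text
clock: 5.65
eef_pos: [0.4496, 0.1977, 0.0915]
tool_rot: [0.751, 0.66, -0.001, -0.0]
ft_force: [0.3, -1.0, 0.8]
grip_width: 0.0134
```

Run:
```python
from h import *
st()
```

```text
t 5.65 pos [449.6 197.7  91.5] toolY yaw -7.37 z [-0.0017 -0.001  -1.    ] F [ 0.3 -1.   0.8] w 13.4 j [ 0.41  0.33 -0.25  0.99 -0.    2.11]
```

move_arm([
  [[0, 0, 1.5, 0, 0, 0, 0], [0, 0, 2, 0, 0, 0, 0], [0, 0, 2, 0, 0, 0, 0], [0.3, -1, 1, 0, 0, 1, 0], [0.6, -2, 0, 0, 0, 2, 0]],
])

```text
clock: 6.15
eef_pos: [0.4589, 0.1693, 0.1639]
tool_rot: [0.732, 0.682, 0.001, 0.0]
ft_force: [0.5, -0.2, 0.1]
grip_width: 0.0135
```

move_arm([
  [[0.8, -3, 0, 0, 0, 3, 0], [0.9, -4, 0, 0, 0, 4, 0], [1, -4, 0, 0, 0, 4, 0], [1, -4, 0, 0, 0, 4, 0], [0.8, -3, 0, 0, 0, 3, 0]],
])

```text
clock: 6.65
eef_pos: [0.5053, -0.014, 0.1697]
tool_rot: [0.608, 0.794, 0.005, 0.001]
ft_force: [-0.2, 0.1, -0.4]
grip_width: 0.0131
```

Run:
```python
from h import *
st();p,d=shot('wrist','w5');st()
```

```text
t 6.65 pos [505.3 -14.  169.7] toolY yaw 15.15 z [ 0.0074  0.006  -1.    ] F [-0.2  0.1 -0.4] w 13.1 j [-0.03  0.28 -0.1   1.18  0.01  1.27]
t 6.7 pos [506.7 -18.  169.9] toolY yaw 14.98 z [ 0.0091  0.0022 -1.    ] F [ 1.3 -2.6 -0.5] w 13.2 j [-0.04  0.28 -0.1   1.18  0.    1.27]
```

View pics/w5.png

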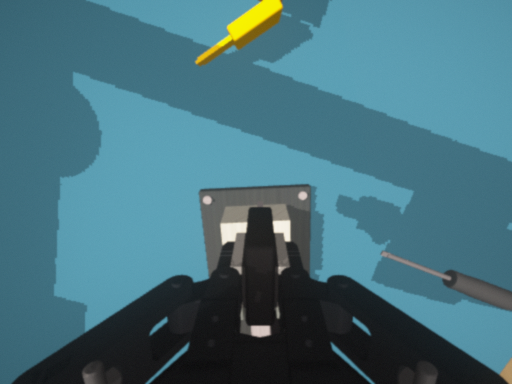

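The gauge is held straight, at (260,260) in the picture, and it hides the block behind it. I'll cross-check the gap position from the other pictures already taken.

Run:
```python
from h import *
for n in('scene0','top0'):
    P=cloud(n);z=P[...,2];im=cv2.imread('pics/'+n+'.png');g=im.mean(2)
    m=(z>.055)&(z<.066)&(np.hypot(P[...,0]-.522,P[...,1]+.084)<.056)
    print(n);rect(P,m,im)
    mm=(np.hypot(P[...,0]-.522,P[...,1]+.084)<.022)&(z>.01)&(z<.07)
    med=np.median(g[mm]);s=mm&(g<med-25);print(med,s.sum())
    # intersect ray with z=0.06
    c=np.load('pics/'+n+'_c.npz');v,u=np.nonzero(s)
    w=med-g[s]
    r=np.stack([(u-c['cx'])/c['f'],(v-c['cy'])/c['f'],np.ones(len(u))],-1)@c['T'][:3,:3].T
    t=(.06-c['T'][2,3])/r[:,2];Q=c['T'][:3,3]+r*t[:,None]
    print('slot',np.average(Q,axis=0,weights=w)*1000, np.round(Q[:,:2].min(0)*1000),np.round(Q[:,:2].max(0)*1000))
    a=im[v.min()-25:v.max()+25,u.min()-25:u.max()+25];cv2.imwrite('pics/'+n+'_slot.png',cv2.resize(a,None,fx=7,fy=7,interpolation=cv2.INTER_NEAREST))
```

```text
scene0
[231 177  40  24 604] med [526.  -83.8  61.4] rect [524.  -89.6] [72.9 95.7] 18.7 [217. 223. 223.]
234.0 17
slot [522.50151172 -83.59365703  60.        ] [517. -96.] [528. -72.]
top0
[244 203  31  29 538] med [521.1 -84.3  59.7] rect [521.8 -84.2] [70.1 80. ] 17.8 [194. 206. 214.]
207.66666666666666 32
slot [522.36051127 -85.9222095   60.        ] [ 515. -100.] [530. -72.]
```

View pics/top0_slot.png

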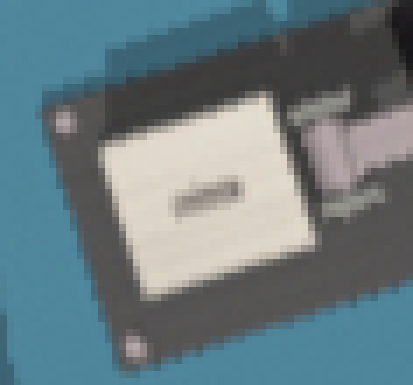

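move_arm([
  [[0.3, -1.5, 0, -0.1, 0.5, 1, 0], [0.3, -1.5, 0, 0, 0, 1, 0], [0.3, -1.5, 0, 0, 0, 0.5, 0], [0.2, -1, 0, 0, 0, 0.2, 0], [0.1, -0.5, 0, 0, 0, 0, 0]],
])

```text
clock: 7.2
eef_pos: [0.5187, -0.0817, 0.1731]
tool_rot: [0.591, 0.806, 0.001, 0.0]
ft_force: [-0.9, -0.6, -1.2]
grip_width: 0.0136
```

Run:
```python
from h import *
st()
```

```text
t 7.2 pos [518.7 -81.7 173.1] toolY yaw 17.5 z [ 0.0017  0.0018 -1.    ] F [-0.9 -0.6 -1.2] w 13.6 j [-0.16  0.32 -0.04  1.21  0.    1.11]
```

move_arm([
  [[0.2, -0.1, -0.5, 0, 0, 0.3, 0], [0.1, -0.1, -1.2, 0, 0, 0.1, 0], [0, 0, -1.3, 0, 0, 0, 0], [0, 0, -0.8, 0, 0, 0, 0], [0, 0, -0.3, 0, 0, 0, 0]],
])

```text
clock: 7.7
eef_pos: [0.5215, -0.0818, 0.1291]
tool_rot: [0.588, 0.809, 0.002, -0.0]
ft_force: [-0.4, -0.2, -0.5]
grip_width: 0.0135
```

Run:
```python
from h import *
st();p,d=shot('wrist','w6');P=cloud('w6');st();z=P[...,2]
o=bot.get_obs()
m=(abs(z-o['eef_pos'][2]-.037)<.006);m[:, :215]=0;m[:,305:]=0
rect(P,m,p,100)
m=(z>.055)&(z<.065);rect(P,m,p,50)
```

```text
t 7.7 pos [521.5 -81.8 129.1] toolY yaw 18.03 z [ 0.0014  0.0031 -1.    ] F [-0.4 -0.2 -0.5] w 13.5 j [-0.16  0.36 -0.1   1.11  0.    1.1 ]
t 7.75 pos [521.2 -81.7 128.8] toolY yaw 18.03 z [ 6.0e-04  3.3e-03 -1.0e+00] F [-0.  -0.2 -1.6] w 13.2 j [-0.16  0.36 -0.1   1.11  0.    1.1 ]
[ 215  238   90   88 3382] med [520.3 -76.6 166.8] rect [517.5 -81.8] [44.5 37.4] 83.1 [41. 39. 37.]
[ 215  160   89   92 5783] med [514.5 -72.   60.6] rect [522.1 -85.1] [70.3 81.1] 17.9 [229. 223. 209.]
```

View pics/w6.png

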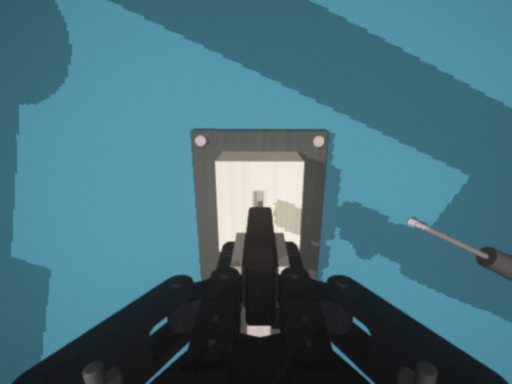

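The slot's far end shows at (259,193), just ahead of the gauge at (260,208). I'll measure both centrelines in world coordinates.

Run:
```python
from h import *
P=cloud('w6');z=P[...,2];im=cv2.imread('pics/w6.png');g=im.mean(2)
th=np.radians(18.0);ex=np.array([np.cos(th),np.sin(th)]);ey=np.array([-np.sin(th),np.cos(th)])
G=np.array([.5222,-.0843])
m=(abs(z-.166)<.006);m[:,:230]=0;m[:,290:]=0;m[:206]=0;m[234:]=0
q=(P[m][:,:2]-G);a=q@ex;b=q@ey
print('gauge top: tester x from',np.percentile(a,[1,99])*1000,'front y',np.percentile(b,99.5)*1000, 'top z',np.median(P[m][:,2]))
blk=(abs(z-.0605)<.002)&(np.hypot(P[...,0]-G[0],P[...,1]-G[1])<.06)
q=P[blk][:,:2]-G;print('block x',np.percentile(q@ex,[.3,99.7])*1000,'front',np.percentile(q@ey,99.8)*1000)
# slot rows
c=np.load('pics/w6_c.npz')
for r in range(186,206,2): print(r,im[r,248:272].mean(1).astype(int))
def ray(u,v,h=.0605):
    r=np.array([(u-c['cx'])/c['f'],(v-c['cy'])/c['f'],1])@c['T'][:3,:3].T
    X=c['T'][:3,3]+r*(h-c['T'][2,3])/r[2];return (X[:2]-G)@np.stack([ex,ey],1)*1000
for u,v in [(253,195),(265,195),(259,190),(259,188)]: print(u,v,ray(u,v))
```

```text
Traceback (most recent call last):
IndexError: index -1 is out of bounds for axis 0 with size 0
```

```bash
cat > meas.py <<'E'
from h import *
def meas(fn,G=np.array([.5222,-.0843]),th=np.radians(18.)):
    P=cloud(fn);z=P[...,2];im=cv2.imread(f'pics/{fn}.png')
    ex=np.array([np.cos(th),np.sin(th)]);ey=np.array([-np.sin(th),np.cos(th)])
    m=(abs(z-.166)<.006);m[:,:244]=0;m[:,278:]=0
    for r in (245,255,262,310,320):
        k=m[r];q=P[r][k][:,:2]-G
        if len(q):print(r,'x',np.round([(q@ex).min()*1000,(q@ex).max()*1000],1),'y',round((q@ey).mean()*1000,1),k.sum())
    q=P[m][:,:2]-G;print('gauge y',np.percentile(q@ey,[.5,99.5])*1000)
    blk=(abs(z-.0605)<.002)&(np.hypot(P[...,0]-G[0],P[...,1]-G[1])<.06)
    q=P[blk][:,:2]-G;print('block x',np.percentile(q@ex,[.3,99.7])*1000,'front',np.percentile(q@ey,99.8)*1000)
    c=np.load(f'pics/{fn}_c.npz')
    for r in range(184,210,2): print(r,im[r,248:272].mean(1).astype(int))
    def ray(u,v,h=.0605):
        r=np.array([(u-c['cx'])/c['f'],(v-c['cy'])/c['f'],1])@c['T'][:3,:3].T
        X=c['T'][:3,3]+r*(h-c['T'][2,3])/r[2];return (X[:2]-G)@np.stack([ex,ey],1)*1000
    for u,v in [(253,195),(265,195),(259,190),(259,188)]: print(u,v,ray(u,v))
E
python3 -c "
from meas import *
meas('w6')"
```

```text
245 x [-7.2  6.2] y 23.4 31
255 x [-7.1  6.7] y 19.4 31
262 x [-7.2  7.8] y 15.7 34
310 x [-7.1  6.9] y -10.2 30
320 x [-6.7  6.3] y -16.0 28
gauge y [-19.29909456  24.15401135]
block x [-35.19182051  34.50645415] front 39.58729015699104
184 [230 229 231 232 235 236 234 232 230 232 234 233 232 230 231 232 233 234
 234 232 233 234 233 232]
186 [231 230 231 233 235 235 235 232 231 231 233 233 232 231 231 232 232 232
 233 234 234 235 234 233]
188 [231 231 232 232 234 235 234 232 230 231 233 233 231 231 231 232 232 234
 234 233 234 235 234 233]
190 [231 231 230 230 224 210 202 202 201 203 208 209 211 212 215 218 221 225
 229 232 233 235 235 233]
192 [230 231 230 228 213 184 167 157 163 177 178 185 188 189 186 194 214 221
 226 231 234 235 234 233]
194 [231 231 231 228 213 184 165 150 159 175 180 182 182 181 176 195 215 221
 227 231 233 235 235 233]
196 [231 231 231 228 212 186 166 151 159 175 181 181 182 180 177 195 215 222
 226 232 234 235 234 234]
198 [232 232 232 228 212 184 167 151 160 175 180 181 182 178 175 195 215 221
 228 232 234 235 235 233]
200 [232 231 231 228 212 184 166 150 157 167 168 169 168 164 158 192 215 222
 227 231 235 235 234 234]
202 [233 232 232 228 213 184 165 148 151 140 118 112 111 111 132 187 215 222
 227 233 234 235 235 233]
204 [232 232 232 229 212 183 162 146 148 134 114 109 109 111 132 186 214 222
 228 231 234 235 233 233]
206 [231 225 219 211 189 161 146 127 115 104  98  96  96  96 117 165 191 199
 208 215 218 221 226 231]
208 [216 154  93  65  58  56  57  54  53  54  56  55  54  54  54  55  56  58
  58  57  59  71 129 204]
253 195 [-5.20615215 11.35748054]
265 195 [ 4.59923444 11.3540585 ]
259 190 [-0.30387403 15.641055  ]
259 188 [-0.3038978  17.34093694]
```

The gauge is centred across the slot and sits 2.5 mm too far toward +y along it. I'll correct that and go down.

move_arm([
  [[0.1, -0.3, -0.2, 0.1, 0, 0, 0], [0.1, -0.1, -0.4, 0, 0, 0, 0], [0, 0, -0.5, 0, 0, 0, 0], [0, 0, -0.3, 0, 0, 0, 0], [0, 0, -0.1, 0, 0, 0, 0]],
])

```text
clock: 8.25
eef_pos: [0.5242, -0.0858, 0.1134]
tool_rot: [0.587, 0.809, 0.003, -0.0]
ft_force: [0.5, 0.2, -0.1]
grip_width: 0.0133
```

Run:
```python
from h import *
st()
```

```text
t 8.25 pos [524.2 -85.8 113.4] toolY yaw 18.07 z [ 0.0024  0.0049 -1.    ] F [ 0.5  0.2 -0.1] w 13.3 j [-0.17  0.38 -0.12  1.07  0.01  1.09]
```

move_arm([
  [[-0.1, 0.1, 0, -0.2, 0.1, 0, 0], [-0.1, 0.1, 0, -0.1, 0, 0, 0], [0, 0, 0, 0, 0, 0, 0], [0, 0, 0, 0, 0, 0, 0], [0, 0, 0, 0, 0, 0, 0]],
])

```text
clock: 8.75
eef_pos: [0.5223, -0.0835, 0.1139]
tool_rot: [0.587, 0.809, 0.0, 0.001]
ft_force: [-0.4, -0.4, 0.5]
grip_width: 0.0133
```

Run:
```python
from h import *
st()
```

```text
t 8.75 pos [522.3 -83.5 113.9] toolY yaw 18.08 z [ 1.3e-03 -8.0e-04 -1.0e+00] F [-0.4 -0.4  0.5] w 13.3 j [-0.16  0.38 -0.12  1.07 -0.    1.1 ]
```

Within 0.5 mm. Inserting.

move_arm([
  [[0, 0, -0.3, 0, 0.1, 0, 0], [0, 0, -0.4, 0, 0, 0, 0], [0, 0, -0.4, 0, 0, 0, 0], [0, 0, -0.3, 0, 0, 0, 0], [0, 0, -0.2, 0, 0, 0, 0]],
])

```text
clock: 9.25
eef_pos: [0.5224, -0.0836, 0.0967]
tool_rot: [0.587, 0.809, -0.0, 0.0]
ft_force: [-0.5, -1.6, -1.0]
grip_width: 0.0133
```

Run:
```python
from h import *
st()
```

```text
t 9.25 pos [522.4 -83.6  96.7] toolY yaw 18.08 z [-2.e-04 -9.e-04 -1.e+00] F [-0.5 -1.6 -1. ] w 13.3 j [-0.16  0.39 -0.15  1.03 -0.    1.1 ]
```

move_arm([
  [[0, 0, -0.4, 0, 0, 0, 0], [0, 0, -0.4, 0, 0, 0, 0], [0, 0, -0.4, 0, 0, 0, 0], [0, 0, -0.4, 0, 0, 0, 0], [0, 0, -0.3, 0, 0, 0, 0]],
])

```text
clock: 9.75
eef_pos: [0.5223, -0.0836, 0.0758]
tool_rot: [0.587, 0.809, -0.0, 0.0]
ft_force: [-0.7, -0.1, -1.5]
grip_width: 0.0133
```

Run:
```python
from h import *
st()
```

```text
t 9.75 pos [522.3 -83.6  75.8] toolY yaw 18.07 z [-6.e-04 -8.e-04 -1.e+00] F [-0.7 -0.1 -1.5] w 13.3 j [-0.16  0.42 -0.17  0.98 -0.    1.1 ]
```

move_arm([
  [[0, 0, -0.2, 0, 0, 0, 0], [0, 0, -0.2, 0, 0, 0, 0], [0, 0, -0.2, 0, 0, 0, 0], [0, 0, -0.2, 0, 0, 0, 0], [0, 0, -0.1, 0, 0, 0, 0]],
])

```text
clock: 10.25
eef_pos: [0.5223, -0.0836, 0.0727]
tool_rot: [0.587, 0.809, 0.0, 0.001]
ft_force: [-1.0, -0.7, -0.6]
grip_width: 0.0133
```

Run:
```python
from h import *
st()
```

```text
t 10.25 pos [522.3 -83.6  72.7] toolY yaw 18.08 z [ 0.0025 -0.0013 -1.    ] F [-1.  -0.7 -0.6] w 13.3 j [-0.16  0.42 -0.18  0.97 -0.    1.1 ]
```

TCP stopped at z 72.7 mm, which is the height predicted for fully home. Releasing.

move_arm([
  [[0, 0, 0, 0, 0, 0, 1], [0, 0, 0, 0, 0, 0, 1], [0, 0, 0, 0, 0, 0, 1], [0, 0, 0, 0, 0, 0, 1], [0, 0, 0, 0, 0, 0, 1]],
])

```text
clock: 10.75
eef_pos: [0.5231, -0.0837, 0.0728]
tool_rot: [0.587, 0.809, 0.001, 0.002]
ft_force: [-0.6, -0.2, 0.4]
grip_width: 0.0838
```

Run:
```python
from h import *
st();p,d=shot('wrist','w7');P=cloud('w7');z=P[...,2];st()
m=(z>.09)&(z<.13);m[:,:225]=0;m[:,295:]=0
rect(P,m,p,100)
```

```text
t 10.75 pos [523.1 -83.7  72.8] toolY yaw 18.07 z [ 0.0041 -0.0016 -1.    ] F [-0.6 -0.2  0.4] w 83.8 j [-0.16  0.42 -0.18  0.97 -0.    1.1 ]
t 10.8 pos [523.1 -83.8  72.8] toolY yaw 18.07 z [ 0.0041 -0.0016 -1.    ] F [ 0.7  0.2 -0.3] w 85.4 j [-0.16  0.42 -0.18  0.97 -0.    1.1 ]
[ 243  225   31  100 2929] med [520.4 -77.4 110.3] rect [522.2 -84. ] [14.  44.8] 18.2 [49. 46. 42.]
```

View pics/w7.png

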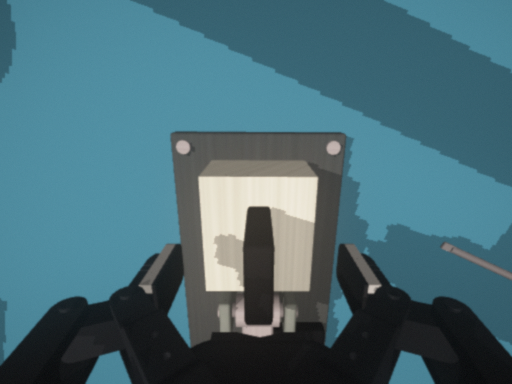

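The gauge top is at 110.3 mm (110 expected when home), it is centred at (522.2, -84.0), and the fingers are clear. I'll lift straight up.

move_arm([
  [[0, 0, 1, 0, 0.2, 0, 1], [0, 0, 2, 0, 0, 0, 1], [0, 0, 2.5, 0, 0, 0, 1], [0, 0, 2.5, 0, 0, 0, 1], [0, 0, 1, 0, 0, 0, 1]],
])

```text
clock: 11.3
eef_pos: [0.5209, -0.0834, 0.1656]
tool_rot: [0.587, 0.809, -0.002, -0.002]
ft_force: [1.6, -0.5, 0.3]
grip_width: 0.0856
```

move_arm([
  [[0.5, -1.5, 0, 0, 0, 0, 0.5], [1, -3, 0, 0, 0, 0, 0], [1, -3.5, 0, 0, 0, 0, 0], [1, -3, 0, 0, 0, 0, 0], [0.5, -1.5, 0, 0, 0, 0, 0]],
])

```text
clock: 11.8
eef_pos: [0.5627, -0.2133, 0.1657]
tool_rot: [0.585, 0.811, -0.002, -0.001]
ft_force: [0.5, -0.2, 0.1]
grip_width: 0.0122
```

Run:
```python
from h import *
st();shot('scene','s8');shot('top','t8');shot('wrist','w8');st()
P=cloud('s8');z=P[...,2]
G=np.array([.5222,-.0842]);th=np.radians(18);ex=np.array([np.cos(th),np.sin(th)]);ey=np.array([-np.sin(th),np.cos(th)])
O=G-.06*ey
q=P[...,:2]-O;X=q@ex;Y=q@ey
for y in range(-130,-20,10):
    m=(abs(Y-y/1000)<.004)&(abs(X)<.025)&(z>.03)&(z<.12)
    if m.any():print(y,np.round(np.percentile(z[m],[50,95]),3),m.sum())
print((np.array(bot.get_obs()['eef_pos'][:2])-O)@np.stack([ex,ey],1)*1000)
```

```text
t 11.8 pos [ 562.7 -213.3  165.7] toolY yaw 18.38 z [-0.0033 -0.0018 -1.    ] F [ 0.5 -0.2  0.1] w 12.2 j [-0.36  0.48  0.18  1.27 -0.    0.89]
t 11.95 pos [ 561.9 -211.6  165.4] toolY yaw 18.37 z [-4.6e-03 -3.0e-04 -1.0e+00] F [-0.4  0.7 -0.5] w -0.0 j [-0.36  0.48  0.17  1.27 -0.    0.89]
-110 [0.101 0.104] 6
-100 [0.102 0.105] 40
-90 [0.099 0.102] 41
-80 [0.095 0.098] 42
-70 [0.087 0.091] 27
-60 [0.083 0.086] 25
-50 [0.08  0.083] 24
-40 [0.076 0.079] 24
-30 [0.072 0.075] 24
[ -1.62171723 -73.41999442]
```

View pics/s8.png

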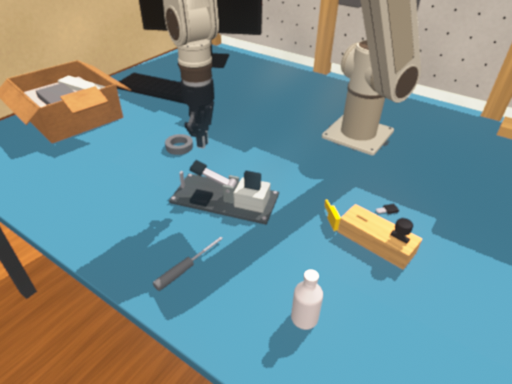

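The scene view shows the gauge upright in the block at (252,180), the lever released at (212,176) and the fingertips shut above it. I'll move over the paddle, aiming for tester y = -100.

move_arm([
  [[0.3, -0.9, -0.5, 0, -0.2, 0, 0], [0.3, -0.8, -1.2, 0, 0, 0, 0], [0.2, -0.5, -1.2, 0, 0, 0, 0], [0.1, -0.3, -0.8, 0, 0, 0, 0], [0, 0, -0.4, 0, 0, 0, 0]],
])

```text
clock: 12.45
eef_pos: [0.5702, -0.2362, 0.1194]
tool_rot: [0.584, 0.812, -0.001, -0.002]
ft_force: [-0.1, 0.4, 0.0]
grip_width: 0.0001
```

```bash
cat >> h.py <<'E'
def te():
    st();G=np.array([.5222,-.0842]);th=np.radians(18);ex=np.array([np.cos(th),np.sin(th)]);ey=np.array([-np.sin(th),np.cos(th)])
    O=G-.06*ey;print('tester xy',(np.array(bot.get_obs()['eef_pos'][:2])-O)@np.stack([ex,ey],1)*1000)
E
python3 -c "
from h import *
te()"
```

```text
t 12.45 pos [ 570.2 -236.2  119.4] toolY yaw 18.54 z [-0.0039  0.0012 -1.    ] F [-0.1  0.4  0. ] w 0.1 j [-0.39  0.54  0.15  1.19 -0.    0.85]
tester xy [ -1.28536549 -99.40464036]
```

move_arm([
  [[0.1, 0, -0.4, 0, -0.2, -0.3, 0], [0, 0, -0.6, 0, 0, 0, 0], [0, 0, -0.6, 0, 0, 0, 0], [0, 0, -0.5, 0, 0, 0, 0], [0, 0, -0.4, 0, 0, 0, 0]],
])

```text
clock: 12.95
eef_pos: [0.5722, -0.2361, 0.0936]
tool_rot: [0.586, 0.81, 0.0, 0.001]
ft_force: [-0.8, -0.8, 2.4]
grip_width: 0.0003
```

```bash
python3 -c "
from h import *
te()"
```

```text
t 12.95 pos [ 572.2 -236.1   93.6] toolY yaw 18.28 z [ 0.002 -0.001 -1.   ] F [-0.8 -0.8  2.4] w 0.3 j [-0.39  0.56  0.11  1.12 -0.    0.86]
tester xy [  0.57596281 -99.95234976]
```

Contact shows 2.4 N. I'll go down toward level, TCP z about 65.

move_arm([
  [[0, 0, -0.5, 0, 0, 0, 0], [0, 0, -0.5, 0, 0, 0, 0], [0, 0, -0.5, 0, 0, 0, 0], [0, 0, -0.4, 0, 0, 0, 0], [0, 0, -0.3, 0, 0, 0, 0]],
])

```text
clock: 13.45
eef_pos: [0.574, -0.2388, 0.0727]
tool_rot: [0.586, 0.81, -0.001, 0.005]
ft_force: [-0.4, -3.5, 4.4]
grip_width: -0.0002
```

```bash
python3 -c "
from h import *
te()"
```

```text
t 13.45 pos [ 574.  -238.8   72.7] toolY yaw 18.21 z [ 0.0075 -0.0068 -0.9999] F [-0.4 -3.5  4.4] w -0.2 j [-0.39  0.58  0.09  1.07 -0.    0.86]
tester xy [   1.51244456 -103.09205006]
```

move_arm([
  [[-0.1, 0.1, -0.3, 0.1, 0.2, 0, 0], [-0.1, 0.1, -0.3, 0.1, 0.1, 0, 0], [0, 0, -0.2, 0, 0, 0, 0], [0, 0, -0.1, 0, 0, 0, 0], [0, 0, -0.1, 0, 0, 0, 0]],
])

```text
clock: 13.95
eef_pos: [0.5736, -0.238, 0.0631]
tool_rot: [0.586, 0.81, -0.001, 0.004]
ft_force: [0.4, -3.8, 5.7]
grip_width: 0.0001
```

```bash
python3 -c "
from h import *
te()"
```

```text
t 13.95 pos [ 573.6 -238.    63.1] toolY yaw 18.19 z [ 0.0057 -0.0055 -1.    ] F [ 0.4 -3.8  5.7] w 0.1 j [-0.39  0.59  0.08  1.05 -0.    0.86]
tester xy [   1.36445595 -102.14961951]
```

Level, at 63.1 mm against a target of 64. I'll hold and check for drift.

move_arm([
  [[0, 0, 0, 0, 0, 0, 0], [0, 0, 0, 0, 0, 0, 0], [0, 0, 0, 0, 0, 0, 0], [0, 0, 0, 0, 0, 0, 0], [0, 0, 0, 0, 0, 0, 0]],
])

```text
clock: 14.45
eef_pos: [0.5736, -0.2379, 0.0639]
tool_rot: [0.586, 0.81, -0.0, 0.004]
ft_force: [0.7, -2.8, 5.7]
grip_width: 0.0002
```

```bash
python3 -c "
from h import *
te();shot('scene','s9');shot('wrist','w9');te()
P=cloud('s9');z=P[...,2]
G=np.array([.5222,-.0842]);th=np.radians(18);ex=np.array([np.cos(th),np.sin(th)]);ey=np.array([-np.sin(th),np.cos(th)])
q=P[...,:2]-G+.06*ey;X=q@ex;Y=q@ey
for y in range(-120,-20,10):
    m=(abs(Y-y/1000)<.004)&(abs(X)<.018)&(z>.03)&(z<.08)
    if m.any():print(y,np.round(np.percentile(z[m],[50,90]),3),m.sum())
P=cloud('w9');z=P[...,2]
rect(P,(abs(z-.110)<.004)&(np.hypot(P[...,0]-.522,P[...,1]+.084)<.03),np.zeros((384,512,3)))
im=cv2.imread('pics/s9.png')[120:240,140:320];cv2.imwrite('pics/s9c.png',cv2.resize(im,None,fx=4,fy=4))
"
```

```text
t 14.45 pos [ 573.6 -237.9   63.9] toolY yaw 18.19 z [ 0.0062 -0.0056 -1.    ] F [ 0.7 -2.8  5.7] w 0.2 j [-0.39  0.58  0.08  1.05 -0.    0.86]
tester xy [   1.3958561  -102.10020329]
t 14.55 pos [ 573.6 -237.9   63.9] toolY yaw 18.19 z [ 0.0061 -0.0056 -1.    ] F [-0.  -2.1  5.6] w 0.1 j [-0.39  0.58  0.08  1.05 -0.    0.86]
tester xy [   1.35244527 -102.08925818]
-120 [0.063 0.063] 1
-110 [0.065 0.067] 14
-100 [0.065 0.077] 20
-90 [0.066 0.076] 37
-80 [0.062 0.065] 34
-70 [0.06  0.062] 18
-60 [0.061 0.063] 22
-50 [0.061 0.062] 20
-40 [0.061 0.062] 18
-30 [0.061 0.062] 22
```

View pics/s9c.png

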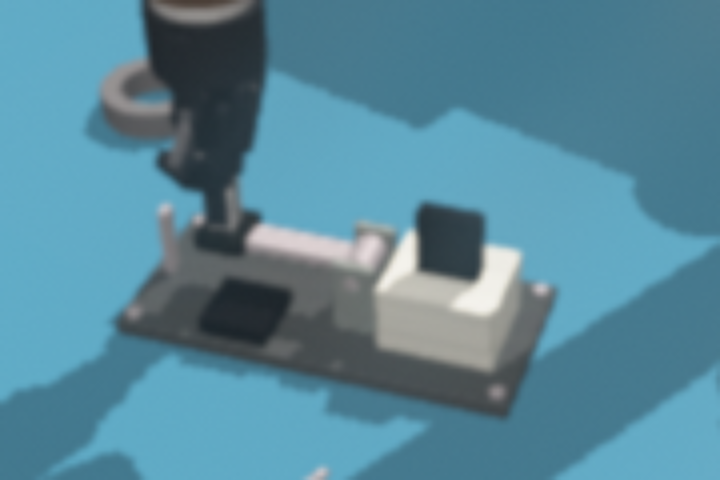

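The lever bar reads flat (60–62 mm along its length), the tip holds at 63.9 mm with about 5.6 N, and the gauge stands home in the block. Handing in.

```bash
python3 -c "
from h import *
print(bot.job_done());te()"
```

```text
the job is handed in; nothing more can be done
None
the job is handed in; nothing more can be done
```

I put the flat-grip gauge fully home in the tester's slot and let go of it. I then pressed the lever level with the shut fingertips and handed the job in at about 14.6 s while still holding it.

**Gauge, checked just after release:**
- Its top was at 110.3 mm, where fully home is 110 mm.
- It was centred at (522.2, -84.0) mm, within about 0.3 mm of my estimate of the gap.
- The last scene picture still shows it upright. A final depth check on it from the wrist camera found nothing, because it was out of view or hidden.

**Lever, checked just before handing in:**
- The bar read 60–62 mm all along its length, so it was level.
- The fingertips stayed at 63.9 mm with about 5.6 N upward force, and did not drift over the last 0.1 s. They had risen about 0.8 mm in the 0.5 s before that.
- The lowest tip height I read was 63.1 mm, well above the bottom stop.

**Other things on the bench:**
- The knob gauge is still in the stand, and the bottle, screwdriver and tape roll look unmoved. I judged these by eye in the scene picture, without a final measurement.
- The yellow look-alike and the small black one appear in different poses than at the start. They had already shifted by my first wrist picture, when the arm was still well above them, so I don't think I touched them.

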